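# Load the tape stand and lock its cap

## Task

Load the tape stand: put the paper tape roll over the hub onto its sprung seat, then the blue washer on the roll, then the orange cap. Feel for the cross pin so that the cap's slot drops over it, press the cap down gently against the spring (never with more than about 40 N), turn it a quarter turn and let go, so that the pin sits in the cap's cross groove and the stack stays clamped. Leave the carton, the jar and the mug where they are.

Things in the scene. Friction and masses are not known exactly. Their poses are not given: they have to be found in the camera images.
- stand: tape stand, fixed to the table: grey base plate 130 x 110 x 14 mm (x, y, z), a low steel cutter rail (top at 25 mm) along its -x edge. Origin: centre of the underside, on the hub's axis. Round the hub is a black sprung seat, a disc of 48 mm diameter, its top 30 mm above the origin when unloaded; a roll on it has its underside there. A lamp's arm hangs low over the table behind the stand
- hub_top (a point): middle of the top of the stand's aluminium hub, 69 mm above the stand's origin; axes as the stand's. The hub is 27 mm in diameter, its top edge chamfered 3 mm; an 8 mm shaft rises from it to the cross pin
- pin_centre (a point): centre of the stand's horizontal steel cross pin (8 mm thick, 23 mm long), on the hub's axis, 84 mm above the stand's origin (pin from 80 to 88 mm). The point's axes are the stand's, NOT the pin's: the pin's direction is not measured; it differs from the stand's x axis by up to 0.4 rad either way (any yaw in this range) and is held stiffly, the cap does not turn it
- seat (a joint): travel of the sprung seat, m: 0 = up, grows as it is pressed down, hard stop at 0.0105. Spring: 3 N at the start of travel plus 1.2 N per mm (9 N at 5 mm, 15.6 N at the stop)
- tape_roll: roll of printed paper tape, white with yellow figures, 52 mm diameter, 27 mm high, bore about 32 mm. Origin: centre of its underside, z up. It starts flat on the table
- washer: blue plastic ring, 46 mm outer diameter, 31 mm bore, 10 mm high. Origin: centre of its underside, z up. It starts flat on the table
- cap: orange round cap, 48 mm diameter, 26 mm high, about 60 g, right way up on the table. Origin: centre of its underside, z up. Below it has a skirt (bore 31 mm, 14 mm deep) that fits over the hub. Height of its underside over the stand's origin: 74 mm lying on top of the pin, 67 mm dropped over the pin onto the washer, below 59 mm free to turn under the pin, 62 mm locked
- cap_floor (a point): centre of the top of the cap's inner floor (floor 14 to 18 mm above the underside). A slot 14 x 31 mm runs through the floor along the cap's x axis; it drops over the pin when in line with it within about 0.2 rad. Four lands 2.5 mm high on the floor leave a groove 13 mm wide along the cap's y axis, where the pin comes to sit after a quarter turn either way
- cap_top (a point): centre of the cap's top rim, 26 mm above its underside; two black marks on the rim show the ends of the slot (cap's x axis). Grip the cap across its 48 mm outside
- tea_carton: upright tea carton 46 x 56 x 174 mm at the back left, bystander; origin centre of underside
- water_jar: glass jar 64 mm diameter, 80 mm high, on the left, bystander; origin centre of underside
- mug: white coffee mug, 86 mm high, near left, bystander; origin centre of underside

How it is judged:
By the outcome, as a careful person would: the job done as asked, in the order asked, and still so for the second after the job is handed in, with the robot touching nothing.
It also fails if it takes over 72 s, if anything falls off the work surface, if the arm or the gripper's body presses on something with over 40 N, if the wrist force passes 120 N, or if a joint passes its speed limit or range.

## Robot

A 7-joint arm with a two-finger parallel gripper is mounted at the origin on a cart in front of the work surface, level with it; the furniture and walls round the work are solid. World frame = base frame: x ahead of the robot, y to its left, z up, the work surface at z = 0. Lengths are in m, angles in rad, forces in N, time in s.
With the tool pointing down it reaches from about 0.4 to 0.85 m from the base axis. Payload 10.4 kg.
Tool frame: the origin (TCP) lies at the very end of the fingers, on their centre line; the grasp point (between the pads) lies 19 mm behind it; z points along the fingers, y is the line along which they close (so a half turn about z gives the same grasp; the last joint's range is limited). The gripper opens to 87 mm and grips with 3 to 60 N. Pads are 19 mm wide; open, the fingers measure 117 mm over their backs; the gripper's body (75 mm by 190 mm) begins 51 mm behind the grasp point.
Start: joints at [-1.252, 0.332, -0.065, 1.46, 0.022, 1.35, -0.088], TCP at [0.209, 0.589, 0.223] pointing down, gripper open.
Joint ranges: [-2.6, 2.6], [-0.5, 2.12], [-1.47, 1.34], [0.16, 2.42], [-1.27, 4.41], [0.06, 2.06], [-2.6, 2.6]. Speed limits (rad/s): [2.22, 2.22, 2.79, 2.79, 3.14, 3.14, 3.14].

## Interface

Orientations are given as a unit quaternion [x, y, z, w].
In Python, from bench import r gives the robot as it stands.
- The arm moves only by the shell command python3 -m crank 'ROWS' [FORCE]. ROWS is JSON, a list that holds one entry, the list of rows, each a list of 5 numbers: the shift along the tool's x, y, z in mm, then the turn about the tool's z in degrees, then the opening, from -1 (shut) to 1 (fully open). A call has 1 to 20 rows; each row is the pose to reach, as a shift and turn from the pose commanded when the call began, along the tool's axes at that moment; what a row does not reach only later rows make up. A row lasts 1/10 s, in which the tool goes at most 50 mm and 8.59 degrees, less where a joint would pass 70% of its speed; a pose out of reach is approached as far as the arm can. A call with a gripper value outside its range is refused whole. The fingers move at their own pace and stop on an object; FORCE is the grip in N (left out, the last holds). Time passes only in rows, so rows that repeat a pose let the fingers close. It gives the time, the measured TCP pose, the force, the opening and the grip force at its end, in the units of the state.
- r.read_state(): the state, without advancing time (a new reading comes with each control period).
- r.camera(name): name is "side" or "top" or "wrist"; returns a dict with "image" (400x640x3 uint8, red, green, blue), "vfov" (degrees; the focal length in pixels is half the picture's height over the tangent of half this angle, whatever the lens; pixels are square), "cx", "cy" (the principal point, pixels), "eye" and "attitude" of the camera in the world. Camera axes: x right, y down, z forward; pixel columns grow to the right and rows downward; lengths in m; the calibration is good to about 2 mm. The wrist camera is an equidistant fisheye: a pixel r from the principal point sees the ray r / f radians off the axis. A picture is of the moment at which its call begins. There is no depth.
- r.close_job(): hands the job in; it is judged then, once.
The state is a dict: "time": time; "joint_positions": joint angles; "joint_vel": joint speeds; "joint_torque": joint torques, N m; "ee_pos": TCP position; "eef_rot": TCP orientation; "ft_force": force on the tool from outside, world axes, zero at the start; "torque": the same for the moment, N m; "width": finger opening in m; "grip_force": force on a finger pad.
Only numpy, scipy, OpenCV 4.12 (cv2) and the standard library are available. Lean on these libraries where they do the work, as an engineer would, in place of code of your own. Each camera call takes 0.05 s, during which the arm holds its last target. There are 200 camera calls.

## Working session

There is one attempt and no reset: what is moved stays moved. The work goes in short steps, Python scripts to look and compute and a shell command to move; the robot and the scene stay as the last step left them, time stands still between calls to the robot, and variables do not carry over. Pictures are saved under pics/ and viewed, at most 11 in all, crops included, and the job is handed in when it is done.

```bash
ls; mkdir -p pics; python3 - <<'E'
from bench import r
import cv2
s=r.read_state();print({k:(v if isinstance(v,float) else [round(float(a),4) for a in __import__('numpy').ravel(v)]) for k,v in s.items()})
for n in ("side","top","wrist"):
    c=r.camera(n);cv2.imwrite(f"pics/{n}0.png",c["image"][:,:,::-1]);print(n,c["vfov"],c["cx"],c["cy"],c["eye"],c["attitude"])
E
```

```text
pics
{'time': 0.0, 'joint_positions': [-1.2516, 0.3329, -0.0647, 1.4609, 0.0216, 1.3499, -0.0885], 'joint_vel': [-0.0002, -0.0008, -0.0008, 0.0014, 0.0002, 0.0022, -0.0003], 'joint_torque': [0.0009, -62.3272, 0.0253, -38.9893, -0.0612, 0.0397, 0.0002], 'ee_pos': [0.2094, 0.5885, 0.2217], 'eef_rot': [0.1701, 0.9854, -0.0007, -0.0001], 'ft_force': [0.4516, 0.5735, 0.8482], 'torque': [-0.0029, 0.011, 0.0109], 'grip_force': 0.0, 'width': 0.08723133107687316}
side 43.5897365233183 320.56817532808077 195.65263177155433 [-0.06013215 -0.88030488  0.76944369] [ 0.84284885 -0.23920774  0.14402013 -0.46004748]
top 45.6390221344042 315.261727483401 204.00943650109858 [0.34334451 0.03153558 1.40126821] [ 0.71229565 -0.69755792  0.05663851 -0.05329103]
wrist 65.70646984690485 313.86563275453625 199.74733423265002 [0.13303479 0.61633147 0.38503841] [0.80755642 0.57055014 0.0855978  0.12246706]
```

View pics/top0.png

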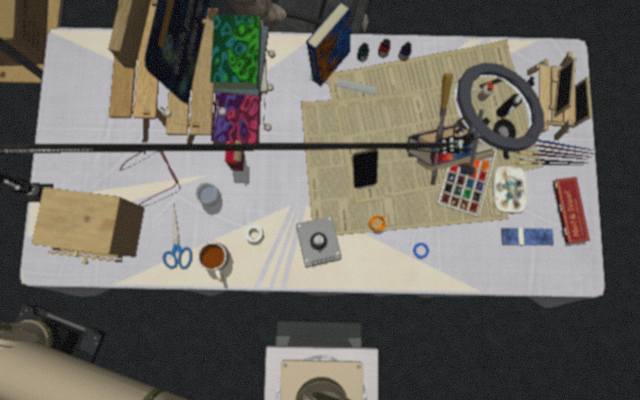

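View pics/side0.png

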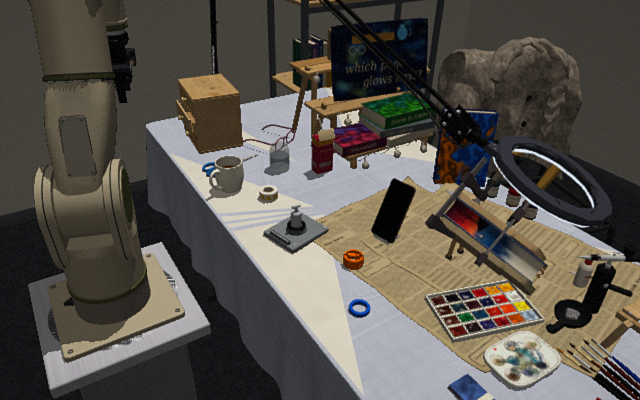

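The top view shows the roll at about (255,233), the stand at (319,241), the cap at (377,223), the washer at (421,251) and the lamp arm along row 148. In the side view these are at (267,194), (296,225), (353,260) and (359,309).

```bash
cat > h.py <<'E'
import numpy as np, cv2
from scipy.spatial.transform import Rotation as R
def f(c): return 200/np.tan(np.radians(c["vfov"])/2)
def ray(c,u,v,fish=False):
    p=np.array([u-c["cx"],v-c["cy"]])/f(c)
    if fish:
        t=np.linalg.norm(p); d=np.r_[p/max(t,1e-9)*np.sin(t),np.cos(t)]
    else: d=np.r_[p,1]
    return R.from_quat(c["attitude"]).apply(d/np.linalg.norm(d))
def onplane(c,u,v,z,fish=False):
    d=ray(c,u,v,fish); return np.array(c["eye"])+d*(z-c["eye"][2])/d[2]
def proj(c,P,fish=False):
    q=R.from_quat(c["attitude"]).inv().apply(np.array(P)-c["eye"])
    if fish:
        t=np.arctan2(np.hypot(q[0],q[1]),q[2]); p=q[:2]/np.hypot(q[0],q[1])*t
    else: p=q[:2]/q[2]
    return p*f(c)+[c["cx"],c["cy"]]
def cross(c1,p1,c2,p2):
    a,b=ray(c1,*p1),ray(c2,*p2); o1,o2=np.array(c1["eye"]),np.array(c2["eye"])
    t=np.linalg.lstsq(np.c_[a,-b],o2-o1,rcond=None)[0]
    A,B=o1+a*t[0],o2+b*t[1]; return (A+B)/2,np.linalg.norm(A-B)
def blob(c,lo,hi,roi=None):
    """largest blob in HSV range, hull centre (x0,y0,x1,y1 roi)"""
    h=cv2.cvtColor(c["image"],cv2.COLOR_RGB2HSV); m=cv2.inRange(h,np.array(lo),np.array(hi))
    if roi:
        k=np.zeros_like(m);k[roi[1]:roi[3],roi[0]:roi[2]]=255;m&=k
    cs=cv2.findContours(m,cv2.RETR_EXTERNAL,cv2.CHAIN_APPROX_NONE)[0]
    q=max(cs,key=cv2.contourArea); return q,cv2.minEnclosingCircle(q),cv2.boundingRect(q)
E
python3 - <<'E'
from bench import r
from h import *
t=r.camera("top");s=r.camera("side")
for n,lo,hi,roi,z in (("cap",(5,150,80),(20,255,255),(360,205,395,240),.026),("washer",(100,120,60),(125,255,255),(405,235,440,265),.01),("roll",(0,0,0),(179,255,255),(254,232,257,235),.027)):
    q,(c,rad),b=blob(t,lo,hi,roi); print(n,c,rad,b,onplane(t,*c,z))
print("roll",onplane(t,255,233,.027))
print("hub",onplane(t,319,241,.08), "plate", [onplane(t,*p,.014)[:2].round(3) for p in ((297,220),(334,218),(342,260),(304,267))])
print("xcheck",cross(t,(319,240),s,(296,212)))
# lamp arm: side line points (350,37)->(480,135); find y matching with top row 148
for us in ((350,37),(400,75),(440,108)):
    best=min(((*cross(t,(u,149-(u-200)*0.01),s,us),u) for u in range(150,450,4)),key=lambda a:a[1]); print(us,best)
for n,p in (("jar",(208,195)),("mug",(213,256)),("carton",(235,160))): print(n,onplane(t,*p,.08))
cv2.imwrite("pics/t1.png",cv2.resize(t["image"][170:290,190:450,::-1],None,fx=3,fy=3,interpolation=cv2.INTER_CUBIC))
E
```

```text
cap (377.0, 222.75) 8.004005432128906 (369, 215, 16, 16) [ 0.50776817 -0.1537219   0.026     ]
washer (420.78570556640625, 250.0) 7.224286079406738 (414, 243, 15, 15) [ 0.43225311 -0.28394799  0.01      ]
roll (255.0, 233.0) 1.414313554763794 (254, 232, 3, 3) [0.4702941  0.20000311 0.027     ]
roll [0.4702941  0.20000311 0.027     ]
hub [0.44684938 0.01487586 0.08      ] plate [array([0.512, 0.08 ]), array([ 0.521, -0.029]), array([ 0.398, -0.054]), array([0.376, 0.056])]
xcheck (array([0.45207754, 0.01405248, 0.06723483]), np.float64(0.003172999141948189))
(350, 37) (array([0.60398663, 0.03304943, 0.4736696 ]), np.float64(0.001719100731494846), 314)
(400, 75) (array([ 0.62034646, -0.12656149,  0.43221889]), np.float64(0.0007161520950651356), 390)
(440, 108) (array([ 0.63365114, -0.23709712,  0.39713928]), np.float64(0.0004444028313463635), 438)
jar [0.56991771 0.33011842 0.08      ]
mug [0.39929619 0.30686519 0.08      ]
carton [0.67281919 0.25884669 0.08      ]
```

View pics/t1.png

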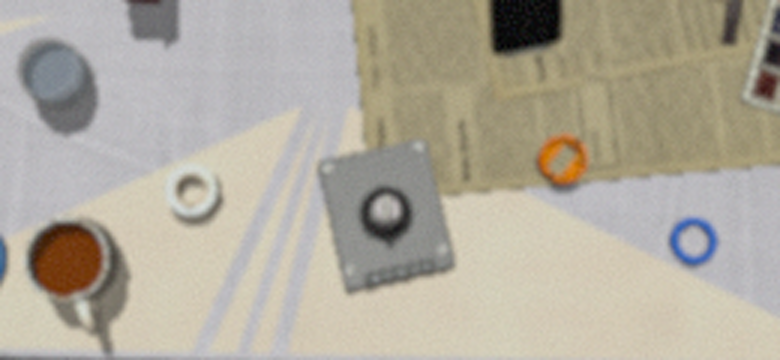

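The crop shows the roll's ring centred at crop (192,192), the hub at (386,212) and the plate edges, which put the stand's yaw at about +0.18 rad. The cap is at (562,160) with its slot visible, and the washer is at (693,241). The mug and jar are to the left. I'll write a helper that works out the shifts, then move above the roll.

```bash
cat >> h.py <<'E'
def go(r,P,ydeg=None):
    """print tool-frame shift (mm) and turn (deg) to TCP P with tool y at world angle ydeg"""
    s=r.read_state(); Rt=R.from_quat(s["eef_rot"]); d=Rt.inv().apply(np.array(P)-s["ee_pos"])*1000
    y=Rt.apply([0,1,0]); a=np.degrees(np.arctan2(y[1],y[0])); 
    t=0 if ydeg is None else -((ydeg-a+90)%180-90)
    print("shift",d.round(1),"turn",round(t,1),"y at",a.round(1),"at",np.round(s["ee_pos"],4),"t",s["time"],"F",np.round(s["ft_force"],1),"j7",round(float(s["joint_positions"][6]),2))
E
python3 - <<'E'
from bench import r
from h import *
go(r,(.469,.202,.16),33)
E
```

```text
shift [-374.1 -277.3   62.4] turn 37.4 y at 70.4 at [0.2095 0.5887 0.2222] t 0.25 F [0.4 0.3 0. ] j7 -0.09
```

```bash
python3 -m crank '[[[-374,-277,62,37,1],[-374,-277,62,37,1],[-374,-277,62,37,1],[-374,-277,62,37,1],[-374,-277,62,37,1],[-374,-277,62,37,1],[-374,-277,62,37,1],[-374,-277,62,37,1],[-374,-277,62,37,1],[-374,-277,62,37,1],[-374,-277,62,37,1],[-374,-277,62,37,1],[-374,-277,62,37,1],[-374,-277,62,37,1]]]' 20
python3 - <<'E'
from bench import r
from h import *
go(r,(.469,.202,.005),33)
c=r.camera("wrist");cv2.imwrite("pics/w1.png",c["image"][:,:,::-1])
print(proj(c,(.469,.202,.027),True),proj(c,(.450,.014,.084),True))
E
```

```text
time: 1.65
ee_pos: [0.4684, 0.2039, 0.1607]
eef_rot: [0.473, 0.881, 0.0, -0.0]
ft_force: [-0.5, 0.7, -0.5]
width: 0.087
grip_force: 0.0
shift [ -1.9  -0.6 155.7] turn 0.5 y at 33.5 at [0.4684 0.2039 0.1607] t 1.65 F [-0.5  0.7 -0.5] j7 0.12
[312.78552715 191.73242442] [201.81855444 337.29657224]
```

View pics/w1.png

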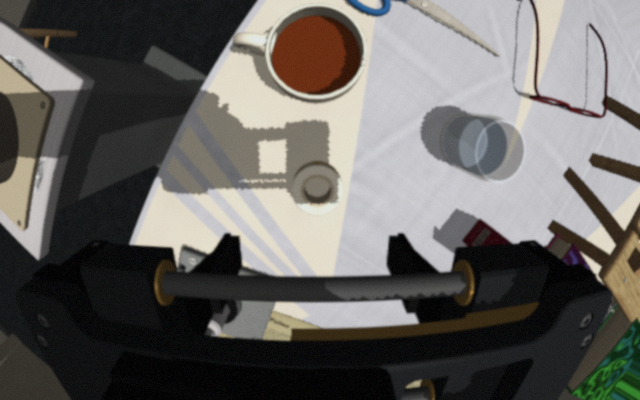

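The wrist view shows the roll with its bore at about (317,187) and its outline from x=291 to 341. The mug is at (316,52) and clear of the gripper.

```bash
python3 - <<'E'
from bench import r
from h import *
c=r.camera("wrist")
P=onplane(c,316.5,186.5,.027,True);print(P)
go(r,(P[0],P[1],.005),33)
E
```

```text
[0.46918812 0.20831367 0.027     ]
shift [  3.7   3.1 155.7] turn 0.5 y at 33.5 at [0.4686 0.2035 0.1607] t 1.75 F [ 0.4 -0.3 -0.1] j7 0.12
```

```bash
python3 -m crank '[[[3,3,50,0,1],[3,3,90,0,1],[3,3,125,0,1],[3,3,148,0,1],[3,3,155,0,1],[3,3,155,0,1],[3,3,155,0,-1],[3,3,155,0,-1],[3,3,155,0,-1],[3,3,155,0,-1],[3,3,155,0,-1],[3,3,155,0,-1],[3,3,155,0,-1],[3,3,155,0,-1]]]' 20
python3 - <<'E'
from bench import r
from h import *
go(r,(.45,.014,.2),12)
print(r.read_state()["width"])
E
```

```text
time: 3.15
ee_pos: [0.47, 0.2068, 0.0058]
eef_rot: [0.474, 0.881, 0.0, 0.0]
ft_force: [-1.3, -0.0, 4.8]
width: 0.0514
grip_force: 20.0
shift [-149.9 -122.8 -194.3] turn 21.4 y at 33.4 at [0.47   0.2068 0.0058] t 3.15 F [-1.3 -0.   4.8] j7 0.19
0.05135650668408914
```

```bash
python3 -m crank '[[[0,0,-45,0,-1],[0,0,-90,0,-1],[0,0,-135,0,-1],[0,0,-150,0,-1]]]'
python3 - <<'E'
from bench import r
from h import *
go(r,(.462,-.045,.15),12)
E
```

```text
time: 3.55
ee_pos: [0.4716, 0.2074, 0.16]
eef_rot: [0.474, 0.88, 0.003, 0.001]
ft_force: [0.0, -0.2, -0.7]
width: 0.0517
grip_force: 20.0
shift [-205.5 -147.     9.1] turn 21.4 y at 33.4 at [0.4716 0.2074 0.16  ] t 3.55 F [ 0.  -0.2 -0.7] j7 0.12
```

```bash
python3 -m crank '[[[-205,-147,5,21,-1],[-205,-147,5,21,-1],[-205,-147,5,21,-1],[-205,-147,5,21,-1],[-205,-147,5,21,-1],[-205,-147,5,21,-1],[-205,-147,5,21,-1],[-205,-147,5,21,-1],[-205,-147,5,21,-1],[-205,-147,5,21,-1]]]'
python3 - <<'E'
from bench import r
from h import *
go(r,(.45,.014,.2),12)
c=r.camera("wrist");cv2.imwrite("pics/w2.png",c["image"][:,:,::-1])
u=proj(c,(.45,.014,.084),True);print(u)
E
```

```text
time: 4.55
ee_pos: [0.4601, -0.0442, 0.1504]
eef_rot: [0.626, 0.78, -0.0, -0.0]
ft_force: [0.6, -0.7, -1.0]
width: 0.0515
grip_force: 20.0
shift [ 59.1   2.7 -49.6] turn 0.5 y at 12.5 at [ 0.4601 -0.0442  0.1504] t 4.55 F [ 0.6 -0.7 -1. ] j7 0.23
[317.1268353  137.18388149]
```

View pics/w2.png

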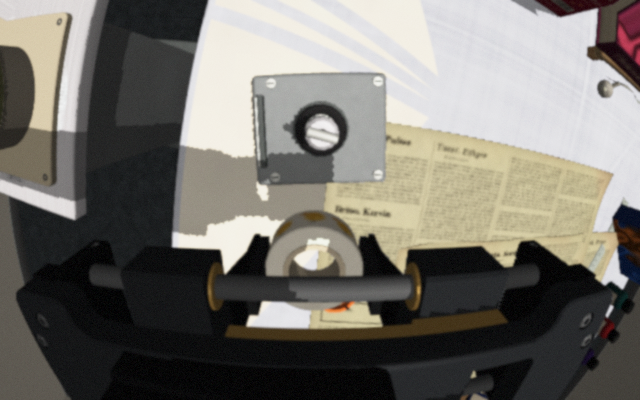

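The wrist view shows the hub and the bright cross pin at about (321,129), with the plate square to the image within 3 degrees. The held roll is at about (315,260). I'll zoom in on both.

```bash
python3 - <<'E'
import cv2,numpy as np
i=cv2.imread("pics/w2.png")
a=cv2.resize(i[95:165,281:361],(400,350),interpolation=cv2.INTER_CUBIC)
b=cv2.resize(i[205:310,255:375],(400,350),interpolation=cv2.INTER_CUBIC)
cv2.imwrite("pics/z2.png",np.hstack([a,b]))
E
```

```text
(no output)
```

View pics/z2.png

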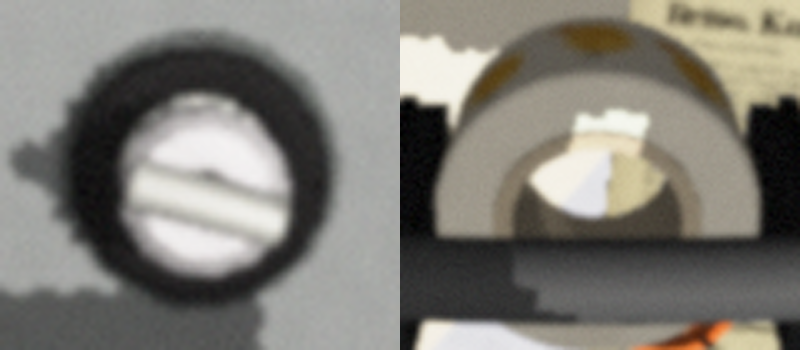

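```bash
python3 - <<'E'
from bench import r
from h import *
c=r.camera("wrist")
A=lambda x,y:(281+x/5,95+y/5)
B=lambda x,y:(255+(x-400)/3.3333,205+y/3.3333)
o=lambda p,z:onplane(c,*p,z,True)
for n,z,ps in (("seat",.03,[A(70,175),A(330,175),A(200,45),A(200,305)]),("hub",.069,[A(120,185),A(295,185),A(207,93),A(207,277)]),("pin",.084,[A(133,188),A(285,222)]),("roll",.1716,[B(437,205),B(760,205),B(598,72),B(598,347)])):
    q=np.array([o(p,z) for p in ps]); print(n,[((q[i]+q[i+1])/2)[:2].round(4).tolist()+[round(np.linalg.norm(q[i]-q[i+1])*1000,1)] for i in range(0,len(q),2)])
    if n=="pin": print("pin yaw",np.degrees(np.arctan2(*(q[1]-q[0])[1::-1])))
q=[o(p,.014)[:2] for p in ((254,76),(385,75),(386,183),(257,184))]
print("plate ctr",np.mean(q,0),"yaws",[np.degrees(np.arctan2(*(b-a)[::-1])).round(1) for a,b in ((q[0],q[1]),(q[3],q[2]),(q[3],q[0]),(q[2],q[1]))])
go(r,(.45,.014,.2),12)
E
```

```text
seat [[0.4537, 0.0162, np.float64(47.5)], [0.4538, 0.0159, np.float64(48.0)]]
hub [[0.4537, 0.0174, np.float64(27.6)], [0.4537, 0.0173, np.float64(29.3)]]
pin [[0.4539, 0.0156, np.float64(23.1)]]
pin yaw 0.05276588619349082
roll [[0.4607, -0.0435, np.float64(51.1)], [0.4611, -0.0459, np.float64(50.8)]]
plate ctr [0.45406832 0.01569752] yaws [np.float64(13.3), np.float64(13.1), np.float64(102.6), np.float64(105.1)]
shift [ 59.5   2.8 -49.5] turn 0.5 y at 12.5 at [ 0.4601 -0.0447  0.1505] t 4.65 F [ 0.3 -0.5  0.1] j7 0.23
```

```bash
python3 - <<'E'
from bench import r
from h import *
go(r,(.4531,.0163,.15),None)
E
```

```text
shift [61.   6.3  0.5] turn 0 y at 12.5 at [ 0.4601 -0.0447  0.1505] t 4.65 F [ 0.3 -0.5  0.1] j7 0.23
```

```bash
python3 -m crank '[[[30,3,0,0,-1],[61,6,0,0,-1],[61,6,0,0,-1],[61,6,25,0,-1],[61,6,45,0,-1],[61,6,55,0,-1],[61,6,62,0,-1],[61,6,70,0,-1],[61,6,76,0,-1],[61,6,80,0,-1],[61,6,84,0,-1]]]'
python3 - <<'E'
from bench import r
from h import *
go(r,(.4531,.0163,.0365),None)
E
```

```text
time: 5.75
ee_pos: [0.4533, 0.0162, 0.0667]
eef_rot: [0.626, 0.78, 0.001, 0.0]
ft_force: [0.4, 4.5, 1.0]
width: 0.0514
grip_force: 20.0
shift [ 0.1 -0.2 30.2] turn 0 y at 12.4 at [0.4533 0.0162 0.0667] t 5.75 F [0.4 4.5 1. ] j7 0.15
```

```bash
python3 -m crank '[[[1,0,6,0,-1],[1,0,14,0,-1],[1,0,22,0,-1],[1,0,27,0,-1],[1,0,29,0,-1],[1,0,29,0,-1]]]'
python3 - <<'E'
from bench import r
from h import *
go(r,(.4531,.0163,.0365),None)
E
```

```text
time: 6.35
ee_pos: [0.4522, 0.0165, 0.0371]
eef_rot: [0.626, 0.779, -0.0, -0.0]
ft_force: [-0.2, 1.4, -1.2]
width: 0.0515
grip_force: 20.0
shift [-0.3  0.8  0.6] turn 0 y at 12.4 at [0.4522 0.0165 0.0371] t 6.35 F [-0.2  1.4 -1.2] j7 0.17
```

```bash
python3 -m crank '[[[0,0,0,0,1],[0,0,0,0,1],[0,0,0,0,1],[0,0,0,0,1],[0,0,0,0,1],[0,0,-40,0,1],[0,0,-85,0,1],[0,0,-120,0,1]]]'
python3 - <<'E'
from bench import r
from h import *
s=r.read_state();print(s["width"],s["ee_pos"])
go(r,(.432,-.284+.0,.13),-33)
E
```

```text
time: 7.15
ee_pos: [0.4528, 0.0162, 0.1598]
eef_rot: [0.627, 0.779, 0.0, 0.0]
ft_force: [1.3, 0.3, 0.1]
width: 0.0865
grip_force: 0.0
0.08651997241012578 [0.45283066 0.01623419 0.1598444 ]
shift [-288.8  -84.8   29.7] turn 45.4 y at 12.4 at [0.4528 0.0162 0.1598] t 7.15 F [1.3 0.3 0.1] j7 0.07
```

```bash
python3 -m crank '[[[-289,-85,0,45,1],[-289,-85,0,45,1],[-289,-85,0,45,1],[-289,-85,0,45,1],[-289,-85,0,45,1],[-289,-85,0,45,1],[-289,-85,0,45,1],[-289,-85,0,45,1],[-289,-85,0,45,1],[-289,-85,0,45,1],[-289,-85,0,45,1]]]'
python3 - <<'E'
from bench import r
from h import *
c=r.camera("wrist");cv2.imwrite("pics/w3.png",c["image"][:,:,::-1])
q,(ctr,rad),b=blob(c,(100,120,40),(125,255,255),(250,120,400,280));print(ctr,rad,b)
e=[(b[0],b[1]+b[3]/2),(b[0]+b[2],b[1]+b[3]/2),(b[0]+b[2]/2,b[1]),(b[0]+b[2]/2,b[1]+b[3])]
e=[onplane(c,*p,.008,True) for p in e];P=np.mean(e,0);print(P,np.linalg.norm(e[0]-e[1]),np.linalg.norm(e[2]-e[3]))
go(r,(P[0],P[1],.0035))
# stand check from top
t=r.camera("top");cv2.imwrite("pics/t3.png",cv2.resize(t["image"][190:280,240:400,::-1],None,fx=4,fy=4,interpolation=cv2.INTER_CUBIC))
E
```

```text
time: 8.25
ee_pos: [0.4322, -0.2829, 0.1576]
eef_rot: [0.877, 0.481, 0.0, -0.0]
ft_force: [-0.1, -0.2, -0.2]
width: 0.0874
grip_force: 0.0
(315.8143310546875, 187.07301330566406) 21.34124183654785 (295, 166, 43, 42)
[ 0.43421379 -0.28526733  0.008     ] 0.044970511215986025 0.04543881514446021
shift [ -0.8   2.9 154.1] turn 0 y at -32.5 at [ 0.4321 -0.2831  0.1576] t 8.3 F [0.7 0.1 1.3] j7 0.06
```

View pics/w3.png

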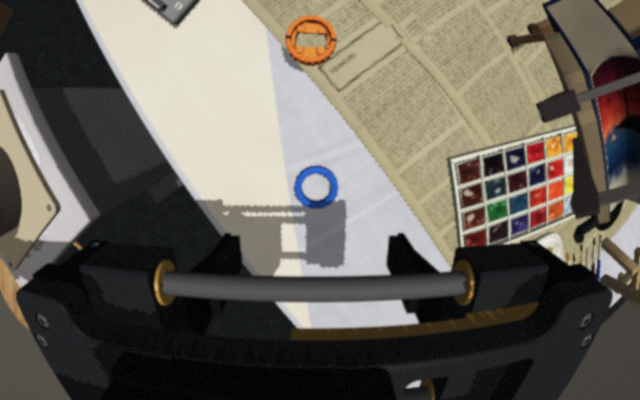

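The wrist view shows the washer at (316,187) with nothing near it, and the cap at (311,40). I'll grasp the washer.

```bash
python3 -m crank '[[[-1,3,50,0,1],[-1,3,95,0,1],[-1,3,130,0,1],[-1,3,148,0,1],[-1,3,154,0,1],[-1,3,154,0,1],[-1,3,154,0,-1],[-1,3,154,0,-1],[-1,3,154,0,-1],[-1,3,154,0,-1],[-1,3,154,0,-1],[-1,3,154,0,-1],[-1,3,154,0,-1],[-1,3,154,0,-1]]]' 12
python3 - <<'E'
from bench import r
from h import *
go(r,(.4,-.3,.0035))
E
python3 -m crank '[[[0,0,-45,0,-1],[0,0,-90,0,-1],[0,0,-135,0,-1],[0,0,-155,0,-1],[0,0,-155,0,-1]]]'
python3 - <<'E'
from bench import r
from h import *
a=np.radians(102.5)
go(r,(.4538-.06*np.cos(a),.016-.06*np.sin(a),.16),12.5)
E
```

```text
time: 9.75
ee_pos: [0.4338, -0.2865, 0.0036]
eef_rot: [0.877, 0.48, 0.0, -0.0]
ft_force: [-0.3, 0.3, 2.4]
width: 0.0455
grip_force: 12.0
shift [-29.5 -21.2   0.1] turn 0 y at -32.6 at [ 0.4338 -0.2865  0.0036] t 9.75 F [-0.3  0.3  2.4] j7 0.24
time: 10.25
ee_pos: [0.4352, -0.2873, 0.1614]
eef_rot: [0.877, 0.48, 0.002, 0.002]
ft_force: [0.2, -0.9, -1.4]
width: 0.0449
grip_force: 12.0
shift [ 223.2 -105.2    1.3] turn -45.1 y at -32.6 at [ 0.4352 -0.2873  0.1614] t 10.25 F [ 0.2 -0.9 -1.4] j7 0.07
```

```bash
python3 -m crank '[[[223,-105,0,-45,-1],[223,-105,0,-45,-1],[223,-105,0,-45,-1],[223,-105,0,-45,-1],[223,-105,0,-45,-1],[223,-105,0,-45,-1],[223,-105,0,-45,-1],[223,-105,0,-45,-1],[223,-105,0,-45,-1]]]'
python3 - <<'E'
from bench import r
from h import *
go(r,(.4538,.016,.16))
c=r.camera("wrist");i=c["image"][:,:,::-1];cv2.imwrite("pics/w4.png",i)
print(proj(c,(.4538,.016,.057),True))
a=cv2.resize(i[95:165,281:361],(400,350),interpolation=cv2.INTER_CUBIC)
b=cv2.resize(i[205:310,255:375],(400,350),interpolation=cv2.INTER_CUBIC)
cv2.imwrite("pics/z4.png",np.hstack([a,b]))
E
```

```text
time: 11.15
ee_pos: [0.465, -0.0432, 0.1581]
eef_rot: [0.628, 0.778, -0.0, -0.0]
ft_force: [-0.3, 0.4, 0.1]
width: 0.0455
grip_force: 12.0
shift [60.2  1.6 -1.9] turn 0 y at 12.2 at [ 0.465  -0.0432  0.1581] t 11.15 F [-0.3  0.4  0.1] j7 0.22
[315.40408268 131.86067128]
```

View pics/z4.png

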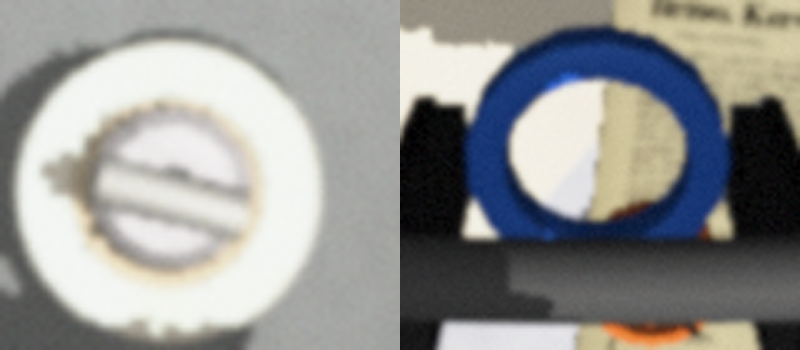

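The zoom shows the roll seated round the hub with the pin clear. The held washer is at crop x 468–730, with its bore edge at y=80.

```bash
python3 - <<'E'
from bench import r
from h import *
c=r.camera("wrist")
A=lambda x,y:(281+x/5,95+y/5)
B=lambda x,y:(255+(x-400)/3.3333,205+y/3.3333)
o=lambda p,z:onplane(c,*p,z,True)[:2]
ax=R.from_quat(r.read_state()["eef_rot"]).apply([1,0,0])[:2]
roll=[o(A(*p),.057) for p in ((15,189),(322,189),(168,40),(168,338))]
print("roll",np.mean(roll,0),np.linalg.norm(roll[0]-roll[1]),np.linalg.norm(roll[2]-roll[3]))
p=[o(A(98,180),.084),o(A(248,215),.084)];print("pin",np.mean(p,0),np.degrees(np.arctan2(*(p[1]-p[0])[::-1])))
w=[o(B(468,150),.1645),o(B(730,150),.1645)];print("washer",np.mean(w,0),np.linalg.norm(w[0]-w[1]), o(B(599,80),.1645)-.0155*ax, ax)
go(r,(.4538,.016,.16))
E
```

```text
roll [0.45344595 0.01515144] 0.05236550546595327 0.05140777768592708
pin [0.45389076 0.01626339] -0.9342735707221393
washer [ 0.46519963 -0.03977117] 0.044553591019693244 [ 0.46569664 -0.04218554] [-0.2125944   0.97714053]
shift [60.   1.5 -1.7] turn 0 y at 12.3 at [ 0.4651 -0.043   0.1583] t 11.25 F [ 0.3  0.1 -0.7] j7 0.22
```

```bash
python3 -m crank '[[[30,1,0,0,-1],[60,1,0,0,-1],[60,1,0,0,-1],[60,1,25,0,-1],[60,1,45,0,-1],[60,1,60,0,-1],[60,1,70,0,-1],[60,1,78,0,-1],[60,1,84,0,-1],[60,1,88,0,-1],[60,1,90,0,-1],[60,1,90,0,-1]]]'
python3 - <<'E'
from bench import r
from h import *
go(r,(.4533,.0158,.0615))
E
```

```text
time: 12.45
ee_pos: [0.4535, 0.0168, 0.0686]
eef_rot: [0.627, 0.779, 0.0, 0.0]
ft_force: [-0.4, 0.4, -0.1]
width: 0.0455
grip_force: 12.0
shift [-0.9 -0.4  7.1] turn 0 y at 12.4 at [0.4535 0.0168 0.0686] t 12.45 F [-0.4  0.4 -0.1] j7 0.15
```

```bash
python3 -m crank '[[[-1,0,4,0,-1],[-1,0,7,0,-1],[-1,0,7,0,-1],[-1,0,7,0,1],[-1,0,7,0,1],[-1,0,7,0,1],[-1,0,7,0,1],[-1,0,7,0,1],[-1,0,-40,0,1],[-1,0,-85,0,1],[-1,0,-95,0,1]]]'
python3 - <<'E'
from bench import r
from h import *
go(r,(.508,-.154,.16),-20)
E
```

```text
time: 13.55
ee_pos: [0.4559, 0.0159, 0.168]
eef_rot: [0.627, 0.779, 0.003, 0.002]
ft_force: [0.2, -0.3, 0.1]
width: 0.0867
grip_force: 0.0
shift [-177.2   14.4    7.9] turn 32.4 y at 12.4 at [0.4559 0.0159 0.168 ] t 13.55 F [ 0.2 -0.3  0.1] j7 0.07
```

```bash
python3 -m crank '[[[-177,14,5,32,1],[-177,14,5,32,1],[-177,14,5,32,1],[-177,14,5,32,1],[-177,14,5,32,1],[-177,14,5,32,1],[-177,14,5,32,1]]]'
python3 - <<'E'
from bench import r
from h import *
go(r,(.508,-.154,.005))
c=r.camera("wrist");i=c["image"][:,:,::-1];cv2.imwrite("pics/w5.png",i)
q,ctr,b=blob(c,(3,130,60),(22,255,255),(250,120,390,270));print(ctr,b)
t=r.camera("wrist") 
x,y=int(ctr[0][0]),int(ctr[0][1])
a=cv2.resize(i[y-35:y+35,x-40:x+40],(400,350),interpolation=cv2.INTER_CUBIC);print("crop origin",x-40,y-35)
u=proj(c,(.4538,.016,.067),True).astype(int);print(u)
b=cv2.resize(i[max(u[1]-35,0):u[1]+35,u[0]-40:u[0]+40],(400,350),interpolation=cv2.INTER_CUBIC) 
cv2.imwrite("pics/z5.png",np.hstack([a,b]))
E
```

```text
time: 14.25
ee_pos: [0.5052, -0.1528, 0.1582]
eef_rot: [0.816, 0.578, -0.0, -0.0]
ft_force: [0.7, 0.1, 0.2]
width: 0.0874
grip_force: 0.0
shift [ -0.3   3.2 153.2] turn 0 y at -19.4 at [ 0.5052 -0.1528  0.1582] t 14.25 F [0.7 0.1 0.2] j7 -0.0
((318.95404052734375, 189.5557098388672), 24.633434295654297) (295, 165, 48, 50)
crop origin 278 154
[190  43]
```

View pics/z5.png

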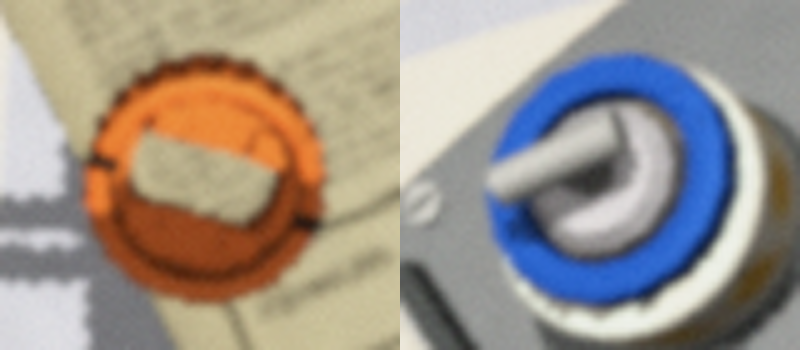

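The washer lies on the roll. The cap's marks are at crop (103,163) and (310,221).

```bash
python3 - <<'E'
from bench import r
from h import *
c=r.camera("wrist")
A=lambda x,y:(278+x/5,154+y/5)
o=lambda p,z:onplane(c,*p,z,True)[:2]
m=[o(A(103,163),.026),o(A(310,221),.026)];print("marks",np.mean(m,0),np.linalg.norm(m[0]-m[1]),np.degrees(np.arctan2(*(m[1]-m[0])[::-1])))
s=[o(A(135,165),.018),o(A(278,193),.018)]
q=[o(A(145,133),.018),o(A(285,170),.018)];print("slot edge",np.degrees(np.arctan2(*(q[1]-q[0])[::-1])))
w=[o(A(86,180),.024),o(A(324,180),.024),o(A(205,58),.026),o(A(205,300),.026)];print("outer",np.mean(w[:2],0),np.mean(w[2:],0),np.linalg.norm(w[0]-w[1]),np.linalg.norm(w[2]-w[3]))
P=np.mean(m,0)
for y in (-20,-40): go(r,(P[0],P[1],.006),y)
E
```

```text
marks [ 0.5102067  -0.15640785] 0.042907082398522194 -35.57775051646377
slot edge -34.571673252965304
outer [ 0.5105011  -0.15442676] [ 0.51051568 -0.1542192 ] 0.0475339000936049 0.04977938902377429
shift [ -1.8   5.8 152.5] turn 0.6 y at -19.4 at [ 0.5054 -0.1529  0.1585] t 14.4 F [ 0.7 -0.4  0.5] j7 -0.0
shift [ -1.8   5.8 152.5] turn 20.6 y at -19.4 at [ 0.5054 -0.1529  0.1585] t 14.4 F [ 0.7 -0.4  0.5] j7 -0.0
```

```bash
python3 -m crank '[[[-1,5,50,0,1],[-1,5,95,0,1],[-1,5,130,0,1],[-1,5,148,0,1],[-1,5,153,0,1],[-1,5,153,0,1],[-1,5,153,0,-1],[-1,5,153,0,-1],[-1,5,153,0,-1],[-1,5,153,0,-1],[-1,5,153,0,-1],[-1,5,153,0,-1],[-1,5,153,0,-1],[-1,5,153,0,-1]]]' 30
python3 -m crank '[[[0,0,-45,0,-1],[0,0,-90,0,-1],[0,0,-135,0,-1],[0,0,-155,0,-1],[0,0,-155,0,-1]]]'
python3 - <<'E'
from bench import r
from h import *
a=np.radians(105.5)
go(r,(.4538-.06*np.cos(a),.016-.06*np.sin(a),.16),15.5)
E
```

```text
time: 15.8
ee_pos: [0.5098, -0.1566, 0.0056]
eef_rot: [0.817, 0.577, 0.0, -0.0]
ft_force: [-1.1, 0.5, 2.6]
width: 0.0479
grip_force: 30.0
time: 16.3
ee_pos: [0.5113, -0.1571, 0.1634]
eef_rot: [0.817, 0.577, 0.002, 0.001]
ft_force: [-0.1, -0.5, -0.5]
width: 0.0478
grip_force: 30.0
shift [ 94.7 -77.8   3.2] turn -35.1 y at -19.6 at [ 0.5113 -0.1571  0.1634] t 16.3 F [-0.1 -0.5 -0.5] j7 0.01
```

```bash
python3 -m crank '[[[95,-78,0,-35,-1],[95,-78,0,-35,-1],[95,-78,0,-35,-1],[95,-78,0,-35,-1],[95,-78,0,-35,-1],[95,-78,0,-35,-1]]]'
python3 - <<'E'
from bench import r
from h import *
go(r,(.4538,.016,.16))
c=r.camera("wrist");i=c["image"][:,:,::-1];cv2.imwrite("pics/w6.png",i)
u=proj(c,(.4538,.016,.084),True).astype(int);print(u)
a=cv2.resize(i[u[1]-35:u[1]+35,u[0]-40:u[0]+40],(400,350),interpolation=cv2.INTER_CUBIC)
b=cv2.resize(i[205:310,255:375],(400,350),interpolation=cv2.INTER_CUBIC)
cv2.imwrite("pics/z6.png",np.hstack([a,b]))
E
```

```text
time: 16.9
ee_pos: [0.4677, -0.0415, 0.1597]
eef_rot: [0.608, 0.794, -0.0, -0.0]
ft_force: [0.3, -0.9, -0.8]
width: 0.0475
grip_force: 30.0
shift [59.1  1.6 -0.3] turn 0 y at 15.2 at [ 0.4677 -0.0415  0.1597] t 16.9 F [ 0.3 -0.9 -0.8] j7 0.27
[315 135]
```

View pics/z6.png

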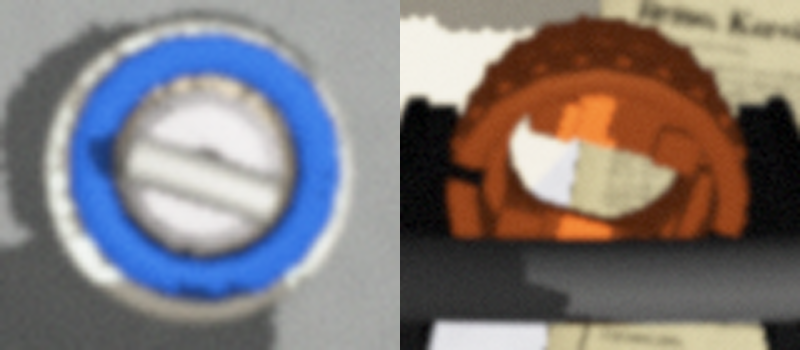

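The zoom shows the washer centred round the hub, with the pin from crop (130,160) to (283,200). The held cap's slot has about the same tilt, its left mark is at (465,175), and its outline runs from x=447 to 750.

```bash
python3 - <<'E'
from bench import r
from h import *
c=r.camera("wrist")
A=lambda x,y:(275+x/5,100+y/5)
B=lambda x,y:(255+(x-400)/3.3333,205+y/3.3333)
o=lambda p,z:onplane(c,*p,z,True)[:2]
p=[o(A(130,160),.084),o(A(283,200),.084)];print("pin",np.mean(p,0),np.degrees(np.arctan2(*(p[1]-p[0])[::-1])))
w=[o(A(*q),.067) for q in ((70,167),(342,167),(205,33),(205,300))];print("washer",np.mean(w[:2],0),np.mean(w[2:],0))
ax=R.from_quat(r.read_state()["eef_rot"]).apply([1,0,0])[:2]
k=[o(B(447,200),.18),o(B(750,200),.18)]; top=o(B(598,68),.18)
C=np.mean(k,0); print("cap",C,np.linalg.norm(k[0]-k[1]),top-.024*ax)
m=o(B(460,175),.18); d=(top-.024*ax)-m; print("mark ang",np.degrees(np.arctan2(d[1],d[0])),np.linalg.norm(d))
go(r,(.4538,.016,.16))
E
```

```text
pin [0.45452688 0.01590878] 0.4249789193695739
washer [0.45437599 0.01656177] [0.45426671 0.01630123]
cap [ 0.46823913 -0.04036957] 0.04815166057672628 [ 0.46843716 -0.04153383]
mark ang 0.28258593131982385 0.022369481899616517
shift [59.4  1.4  0. ] turn 0 y at 15.1 at [ 0.4679 -0.0417  0.16  ] t 17.0 F [-0.2  1.2 -1.2] j7 0.27
```

```bash
python3 -m crank '[[[30,1,0,0,-1],[59,1,0,0,-1],[59,1,0,0,-1],[59,1,25,0,-1],[59,1,45,0,-1],[59,1,60,0,-1],[59,1,70,0,-1],[59,1,75,0,-1],[59,1,78,0,-1],[59,1,80,0,-1],[59,1,82,0,-1],[59,1,83,0,-1],[59,1,83,0,-1]]]'
python3 - <<'E'
from bench import r
from h import *
go(r,(.4537,.0157,.0726))
E
```

```text
time: 18.3
ee_pos: [0.4534, 0.0161, 0.0776]
eef_rot: [0.606, 0.796, 0.0, 0.0]
ft_force: [-0.6, -0.6, -1.8]
width: 0.0477
grip_force: 30.0
shift [-0.5  0.1  5. ] turn 0 y at 15.4 at [0.4534 0.0161 0.0776] t 18.3 F [-0.6 -0.6 -1.8] j7 0.2
```

The cap's underside is at 72 mm with no force, so the slot is over the pin. I'll press down gently.

```bash
python3 -m crank '[[[0,0,2,0,-1],[0,0,4,0,-1],[0,0,5,0,-1],[0,0,6,0,-1],[0,0,7,0,-1],[0,0,8,0,-1],[0,0,9,0,-1],[0,0,9,0,-1]]]'
python3 - <<'E'
from bench import r
from h import *
go(r,(.4537,.0157,.063))
E
```

```text
time: 19.1
ee_pos: [0.4534, 0.0161, 0.0686]
eef_rot: [0.606, 0.796, 0.0, -0.0]
ft_force: [-1.5, 0.7, 5.4]
width: 0.0475
grip_force: 30.0
shift [-0.5  0.2  5.6] turn 0 y at 15.4 at [0.4534 0.0161 0.0686] t 19.1 F [-1.5  0.7  5.4] j7 0.21
```

```bash
python3 -m crank '[[[0,0,1,0,-1],[0,0,2,0,-1],[0,0,3,0,-1],[0,0,4,0,-1],[0,0,5,0,-1],[0,0,5.5,0,-1],[0,0,5.5,0,-1]]]' 40
python3 - <<'E'
from bench import r
from h import *
go(r,(.4537,.0157,.0631))
E
```

```text
time: 19.8
ee_pos: [0.4535, 0.0161, 0.0635]
eef_rot: [0.606, 0.796, 0.0, -0.0]
ft_force: [-3.9, 0.0, 11.3]
width: 0.0472
grip_force: 40.0
shift [-0.4  0.   0.4] turn 0 y at 15.4 at [0.4535 0.0161 0.0635] t 19.8 F [-3.9  0.  11.3] j7 0.22
```

```bash
python3 -m crank '[[[0,0,0.5,0,-1],[0,0,1,0,-1],[0,0,1,0,-1]]]'; python3 - <<'E'
from bench import r
from h import *
go(r,(.4537,.0157,.0631))
E
```

```text
time: 20.1
ee_pos: [0.4535, 0.0161, 0.0626]
eef_rot: [0.606, 0.796, 0.0, -0.0]
ft_force: [-4.6, -0.9, 12.3]
width: 0.048
grip_force: 40.0
shift [-0.4  0.1 -0.5] turn 0 y at 15.4 at [0.4535 0.0161 0.0626] t 20.1 F [-4.6 -0.9 12.3] j7 0.22
```

```bash
python3 -m crank '[[[0,-0.5,0.5,0,-1],[0,-1,1,0,-1],[0,-1,1.5,0,-1],[0,-1,1.5,0,-1]]]'; python3 - <<'E'
from bench import r
from h import *
go(r,(.4537,.0157,.0631))
E
```

```text
time: 20.5
ee_pos: [0.4534, 0.016, 0.0615]
eef_rot: [0.606, 0.796, 0.001, 0.001]
ft_force: [-2.4, 0.9, 12.9]
width: 0.0474
grip_force: 40.0
shift [-0.4  0.2 -1.6] turn 0 y at 15.4 at [0.4534 0.016  0.0615] t 20.5 F [-2.4  0.9 12.9] j7 0.22
```

```bash
python3 -m crank '[[[0,0,0.5,0,-1],[0,0,1.3,0,-1],[0,0,1.3,0,-1]]]'; python3 - <<'E'
from bench import r
from h import *
go(r,(.4537,.0157,.0631))
E
```

```text
time: 20.8
ee_pos: [0.4536, 0.016, 0.0611]
eef_rot: [0.606, 0.796, 0.001, 0.0]
ft_force: [-6.7, 0.1, 27.2]
width: 0.0476
grip_force: 40.0
shift [-0.3 -0.  -2. ] turn 0 y at 15.4 at [0.4536 0.016  0.0611] t 20.8 F [-6.7  0.1 27.2] j7 0.22
```

The hard stop comes at TCP z 0.061 (27 N). I'll back off about 0.8 mm and then turn.

```bash
python3 -m crank '[[[0,-0.5,-0.9,0,-1],[0,-0.5,-0.9,0,-1],[0,-0.5,-0.9,5,-1],[0,-0.5,-0.9,11,-1],[0,-0.5,-0.9,17,-1],[0,-0.5,-0.9,23,-1],[0,-0.5,-0.9,23,-1]]]'; python3 - <<'E'
from bench import r
from h import *
go(r,(.4537,.0157,.0618)); print(r.read_state()["torque"])
E
```

```text
time: 21.5
ee_pos: [0.4537, 0.0161, 0.0615]
eef_rot: [0.753, 0.657, 0.002, 0.001]
ft_force: [-0.6, -1.0, 13.7]
width: 0.0477
grip_force: 40.0
shift [-0.4  0.  -0.3] turn 0 y at -7.8 at [0.4537 0.0161 0.0615] t 21.5 F [-0.6 -1.  13.7] j7 -0.18
[-0.0901808   0.18917233 -0.02792688]
```

```bash
python3 -m crank '[[[0,0,0,6,-1],[0,0,0,12,-1],[0,0,0,18,-1],[0,0,0,24,-1],[0,0,0,30,-1],[0,0,0,36,-1],[0,0,0,42,-1],[0,0,0,48,-1],[0,0,0,54,-1],[0,0,0,60,-1],[0,0,0,66,-1],[0,0,0,67,-1],[0,0,0,67,-1]]]'; python3 - <<'E'
from bench import r
from h import *
go(r,(.4537,.0157,.0618)); print(r.read_state()["torque"])
c=r.camera("wrist");i=c["image"][:,:,::-1];cv2.imwrite("pics/w7.png",i)
E
```

```text
time: 22.8
ee_pos: [0.4538, 0.0161, 0.0615]
eef_rot: [0.991, 0.134, 0.002, -0.0]
ft_force: [-0.2, 1.5, 13.6]
width: 0.0476
grip_force: 40.0
shift [-0.2  0.3 -0.3] turn 0 y at -74.6 at [0.4538 0.0161 0.0615] t 22.8 F [-0.2  1.5 13.6] j7 -1.33
[-0.02758391  0.25118129  0.11663108]
```

```bash
python3 -m crank '[[[0,0,-1,0,-1],[0,0,-2,0,-1],[0,0,-3,0,-1],[0,0,-4,0,-1],[0,0,-5,0,-1],[0,0,-5.5,0,-1],[0,0,-5.5,0,-1]]]'; python3 - <<'E'
from bench import r
from h import *
go(r,(.4537,.0157,.0618)); print(r.read_state()["torque"])
E
```

```text
time: 23.55
ee_pos: [0.4536, 0.016, 0.0666]
eef_rot: [0.991, 0.134, 0.002, -0.0]
ft_force: [2.3, -0.4, 7.4]
width: 0.0476
grip_force: 40.0
shift [0.  0.3 4.8] turn 0 y at -74.6 at [0.4536 0.016  0.0666] t 23.55 F [ 2.3 -0.4  7.4] j7 -1.34
[-0.04077121 -0.22826938  0.10731656]
```

```bash
python3 -m crank '[[[0,0,-0.5,0,-1],[0,0,-1,0,-1],[0,0,-1.5,0,-1],[0,0,-1.5,0,-1]]]'; python3 - <<'E'
from bench import r
from h import *
go(r,(.4537,.0157,.0618)); print(r.read_state()["torque"])
E
```

```text
time: 23.95
ee_pos: [0.4534, 0.016, 0.0677]
eef_rot: [0.991, 0.134, 0.002, -0.0]
ft_force: [5.4, 0.3, 3.7]
width: 0.0473
grip_force: 40.0
shift [0.2 0.3 5.9] turn 0 y at -74.6 at [0.4534 0.016  0.0677] t 23.95 F [5.4 0.3 3.7] j7 -1.34
[ 0.13550608 -1.034767    0.01607967]
```

```bash
python3 -m crank '[[[0,0,0.5,0,-1],[0,0,0.5,0,1],[0,0,0.5,0,1],[0,0,0.5,0,1],[0,0,0.5,0,1],[0,0,0.5,0,1],[0,0,-40,0,1],[0,0,-80,0,1],[0,0,-90,0,1],[-50,0,-90,0,1],[-60,0,-90,0,1],[-60,0,-90,0,1]]]'; python3 - <<'E'
from bench import r
from h import *
go(r,(.4537,.0157,.0618))
c=r.camera("wrist");i=c["image"][:,:,::-1];cv2.imwrite("pics/w8.png",i)
u=proj(c,(.4538,.016,.08),True).astype(int);print(u)
a=cv2.resize(i[u[1]-35:u[1]+35,u[0]-40:u[0]+40],(400,350),interpolation=cv2.INTER_CUBIC)
s=r.camera("side");j=s["image"][:,:,::-1]
b=cv2.resize(j[180:250,255:335],(400,350),interpolation=cv2.INTER_CUBIC)
cv2.imwrite("pics/z8.png",np.hstack([a,b]))
E
```

```text
time: 25.15
ee_pos: [0.3927, -0.0003, 0.1567]
eef_rot: [0.991, 0.134, -0.0, -0.001]
ft_force: [0.4, 0.9, -0.1]
width: 0.087
grip_force: 0.0
shift [63.1  1.  95. ] turn 0 y at -74.6 at [ 3.927e-01 -3.000e-04  1.567e-01] t 25.15 F [ 0.4  0.9 -0.1] j7 -1.56
[315 130]
```

View pics/z8.png

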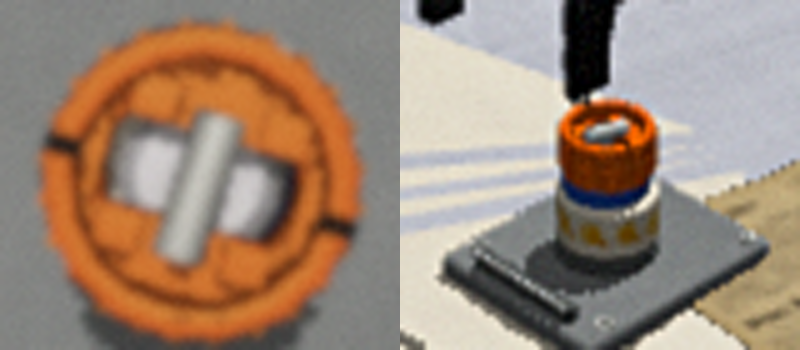

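The pin lies across the slot between the lands, at crop (200,185), with the marks at (62,143) and (338,227). The cap, washer and roll sit level, and the gripper is clear.

```bash
python3 -c "
from bench import r
print(r.close_job())"
```

```text
the job is handed in; nothing more can be done
None
```

The tape stand is loaded and the job handed in at about 25 s: roll, washer and cap are on the hub, the pin sits in the cap's cross groove, the highest press reading was 27 N, and the carton, jar and mug were not touched.

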